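# Weigh the portion pail on the sprung hanging scale

## Robot

A 6-joint arm with a two-finger parallel gripper is mounted at the origin on the work surface. World frame = base frame: x ahead of the robot, y to its left, z up, the work surface at z = 0. Lengths are in m, angles in rad, forces in N, time in s.
With the tool pointing down it reaches from about 0.375 to 0.75 m from the base axis. Payload 9 kg.
Tool frame: the origin (TCP) lies on the centre line of the jaws, within the pads' length; the fingertips stand 8 mm ahead of it and the grasp point (between the pads) lies 11 mm behind it (tcp_to_tips is the distance from the TCP to the fingertips, in m); z points along the fingers, y is the line along which they close (so a half turn about z gives the same grasp; the last joint's range is limited). The gripper opens to 85 mm and grips with 20 to 120 N. Pads are 22 mm wide; open, the fingers measure 114 mm over their backs; the gripper's body (76 mm by 85 mm) begins 54 mm behind the grasp point. The pads swing forward as they close: fully open they stand 13 mm farther back than shut.
Start: joints at [-1.445, 0.104, 0.097, 1.564, 0, 1.353], TCP at [0.202, -0.565, 0.239] pointing down, gripper open.
Joint ranges: [-2.99, 2.99], [-0.84, 1.86], [-1.1, 1.16], [-1.84, 2.11], [-1.51, 1.56], [-3.14, 3.14]. Speed limits (rad/s): [2.22, 2.22, 2.57, 3.14, 3.14, 3.14].

## Interface

Orientations are given as a unit quaternion [x, y, z, w].
In Python, from bench import read_state, camera, calibration, job_done, recognise, cut_out, tip_of, tcp_to_tips gives the robot as it stands. The module is installed in compiled form; this text tells all that it offers.
- The arm moves only by the tool play_rows, never from a script. Its argument "deltas" is a list of rows, each a list of 2 entries, a list of its own where there are three numbers: the shift along the tool's x, y, z as a fraction of full scale, then the turn, a rotation vector about the tool's x, y, z as a fraction of full scale. A call has 1 to 20 rows; each row shifts and turns the commanded pose from where the row before left it, along the tool's axes as they then stand; what a row does not reach is not made up. Full scale, the value 1, is 50 cm for a shift and 30 degrees for a turn. A row lasts 1/10 s, in which the tool goes at most 50 mm and 8.59 degrees, less where a joint would pass 70% of its speed; a pose out of reach is approached as far as the arm can. A call with a number of a shift or a turn outside -1 to 1 is refused whole. A call with a gripper value outside its range is refused whole. "jaw" is the opening, from 0 (shut) to 1 (fully open), set as the call begins (left out, the last holds). The fingers move at their own pace and stop on an object; the grip force is fixed at half the most. Time passes only in rows, so rows that do not move let the fingers close. It gives the time, the measured TCP pose, the force, the opening and the grip force at its end, in the units of the state.
- read_state(): the state, without advancing time (a new reading comes with each control period).
- camera(name): name is "scene" or "top"; returns (picture, depth): 480x640x3 uint8, red, green, blue; 480x640 float32, m along the optical axis (not along the pixel's ray), 0 where there is no reading.
- calibration(name): a dict with "fx", "fy", "cx", "cy" (pixels), "cam_to_world" (4x4, takes a point from camera to world coordinates). Camera axes: x right, y up, looking along -z (the intrinsics and any distortion apply to the point x, -y, -z); pixel columns grow to the right and rows downward; lengths in m; the calibration is good to about 2 mm. A picture is of the moment at which its call begins. calibration takes no time and is no camera call.
- job_done(): hands the job in; it is judged then, once.
Trained networks look in the newest picture that a camera, given by its name, has taken for a name from the list of things; names that differ only in an ending like _2 or _b are one class to them, and where a whole thing is asked for, a point or a joint stands for the part that bears it (a point fixed in the world has none). Each returns a list of dicts, best first, with "confidence" (0 to 1); they miss things now and then, are a little off and sometimes report something else, mostly with a low value. They report only what shows in the picture. A call takes as long as a camera call. They do not tell look-alikes from the thing itself.
- recognise(name, camera): "extent" ([centre column, centre row, width, height] in pixels, round what is visible of it).
- cut_out(name, camera): "pixels" (480x640 bool, what is visible of it) and "extent" ([centre column, centre row, width, height] in pixels, round what is visible of it).
- tip_of(name, camera): "point" ([column, row] in pixels: a listed point, or the origin of a listed thing).
The state is a dict: "t": time; "qpos": joint angles; "joint_velocities": joint speeds; "tau": joint torques, N m; "position": TCP position; "orientation": TCP orientation; "contact_force": force on the tool from outside, world axes, zero at the start; "moment": the same for the moment, N m; "grip_width": opening from 0.0 (shut) to 1.0 (fully open); "gripper_force": force on a finger pad.
Only numpy, scipy, OpenCV 4.12 (cv2) and the standard library are available. Lean on these libraries where they do the work, as an engineer would, in place of code of your own. Each camera call takes 0.05 s, during which the arm holds its last target. There are 200 camera calls.

## Task

Weigh the lidded pail that has the bail: carry it upright by its bail and hang it by the arch in the middle of the bail in the groove of the hanging scale's hook. Lower it slowly with the dipping hook until the spring carries its full weight, neither less nor pressed further down, so that the hook hardly bobs when you let go - no dropping, no forcing, no letting the hook jump. When the pail hangs free and the hook has come to rest, and not before, press the hold button on the scale's base and leave the pail hanging, with everything else where it stood.

Things in the scene. Friction and masses are not known exactly. Their poses are not given: they have to be found in the camera images.
- pail: Lidded steel pail to weigh, 104 mm across, lid (fixed on) 85 mm above its underside, with a RIGID upright bail 183 mm high; weight unknown (0.23 to 0.74 kg), balanced on its axis. Origin: centre of its underside; z up. The bail lies in the pail's y-z plane and is 8 mm thick along x: legs at y = +-57.5 mm, a level shoulder on each side, a small arch in the middle. Alike both ways round.
- shoulder_a (a point): grip place: middle of the bail's shoulder on the pail's +y side, 37 mm beside the bail's middle and 160 mm above the pail's underside. The shoulders are straight flat strap, 8 mm thick (x), 12 mm high, from y = 17 to 60 mm; pinch from above with the fingers closing along the pail's x
- shoulder_b (a point): the same on the pail's -y side; either will do
- bail_top (a point): underside of the middle of the bail's arch, 175 mm above the pail's underside: the spot that has to sit on the hook. The arch is round bar of 8 mm; inside it is 10 mm wide at the top and widens downward to about 28 mm at the shoulders. The open window below it is 90 mm high, down to the lid.
- stand: the hanging scale's fixed stand (screwed down): base plate 160 x 280 x 14 mm, square column 28 mm wide and 412 mm high; origin at table level on the column's axis; z up. The hook reaches out from the column along the stand's -x, towards the robot; the hold button is on the base plate, on the stand's +y side.
- hook_seat (a point): bottom of the hook's groove (upper surface of the 8 mm round bar, whose underside is 8 mm lower), 140 mm from the column's axis along the stand's -x; axes as the stand's. 280 mm above the table unloaded; sinks with the hook. The V groove has a 14 mm long bottom and a mouth about 25 mm wide, in the plane of the stand's x and z. Nothing stands above the hook.
- hook_tip (a point): top of the hook's upturned tip, 28 mm above the seat and 16 mm nearer the robot; the arm behind the groove is as high, and the sleeve on the column begins 110 mm behind the seat. Because of the lid, the tip must enter the bail's window from the robot's side, moving level along the stand's +x with the arch above the tip; then lower the arch into the groove.
- hook (a joint): how far the sprung hook has dipped, m: 0 unloaded, positive down, stop at 0.1. Soft spring: about 10 mm per newton of load, so 22 to 73 mm for this pail. It bobs about twice a second and takes a few seconds to come to rest when disturbed.
- hold (a joint): travel of the scale's hold button, m: 0 up, 0.006 fully pressed (about 5 N); it counts from 0.0045; springs back.
- hold_top (a point): centre of the top of the hold button (black cap, 30 mm across, pressed straight down), 45 mm nearer the robot than the column's axis and 105 mm to the stand's +y side
- pot: bystander, not to be moved: lidded steel pot 108 mm across and 96 mm high with a black lid knob and NO bail; origin at the centre of its underside
- spoon: bystander, not to be moved: long kitchen spoon lying flat; origin at the centre of its underside (spoon: along its x)
- ramekin: bystander, not to be moved: white cup 72 mm across, 45 mm high; origin at the centre of its underside
- jar: bystander, not to be moved: small glass jar 60 mm across, 75 mm high; origin at the centre of its underside
- bottle: bystander, not to be moved: clear bottle 68 mm across, 210 mm high; origin at the centre of its underside
- bowl: bystander, not to be moved: steel bowl 140 mm across, 55 mm high; origin at the centre of its underside
- tub: bystander, not to be moved: clear open tub 150 x 140 x 90 mm standing on a blue cutting board (18 mm thick); origin at the centre of its underside
There are look-alikes about, which are no part of the job. What is shaped like the pail but black or orange is not meant.

How it is judged:
On the way, in this order (a step that is already met when the one before it is completed fails the run):
1. the pail hangs by the arch of its bail in the hook's groove, let go, with the hook at rest (distance between bail_top and hook_seat below 0.008 m and angle between pail's own z axis and vertical below 0.2 rad and velocity of joint hook between -0.02 and 0.02 m/s and contact force between the fingers and pail below 0.1 N), for 0.5 s.
2. the hold button is pressed (value of joint hold above 0.0045 m), for 0.05 s.
At the end, for the whole second after the job is handed in: The middle of the bail's arch is within 8 mm of the hook's seat, the pail hangs upright within 0.2 rad, untouched, the hook moves slower than 20 mm/s, and the hold button is up again (all of step 1 and value of joint hold below 0.002 m).
It fails at once if the hook jumps up or down faster than 0.15 m/s (velocity of joint hook above 0.15 m/s or velocity of joint hook below -0.15 m/s).
It fails at once if the hook bobs faster than 0.06 m/s with the pail on it after the pail is let go (let go before the spring carried its full weight, or while pressed down) (contact force between the fingers and pail below 0.1 N and contact force between pail and hook above 0.5 N and (velocity of joint hook above 0.06 m/s or velocity of joint hook below -0.06 m/s)).
It fails at once if the pail is forced on the hook with more than 14 N, or tipped by more than 0.5 rad (contact force between pail and hook above 14 N or angle between pail's own z axis and vertical above 0.5 rad).
It fails at once if the hold button is pressed before the pail hangs let go on the hook and the hook is at rest (value of joint hold above 0.003 m and not (distance between bail_top and hook_seat below 0.008 m and angle between pail's own z axis and vertical below 0.2 rad and velocity of joint hook between -0.02 and 0.02 m/s and contact force between the fingers and pail below 0.1 N)).
It fails at once if a bystander is moved by more than 30 mm (distance of any of pot, spoon, ramekin, jar, bottle, bowl, tub from where it was at the start of the episode above 0.03 m).
It also fails if it takes over 72 s, if anything falls off the work surface, if the arm or the gripper's body presses on something with over 40 N, if the wrist force passes 120 N, or if a joint passes its speed limit or range.

## Working session

There is one attempt and no reset: what is moved stays moved. The work goes in short steps, Python scripts to look and compute and a tool call to move; the robot and the scene stay as the last step left them, time stands still between calls to the robot, and variables do not carry over. Pictures are saved under pics/ and viewed, at most 10 in all, crops included, and the job is handed in when it is done.

Besides the shell and the picture viewer there is one more tool, called after "Request:" as name([rows], argument=value, ...), one row to a line, values as JSON. play_rows: Moves the arm, as the interface text tells. Its arguments: {"type":"object","properties":{"deltas":{"type":"array"},"jaw":{"type":"number"}},"required":["deltas"]}

```bash
mkdir -p pics; cat > h.py <<'E'
import numpy as np,cv2
from bench import *
def px2w(cam,u,v,d):
    c=calibration(cam);T=np.array(c["cam_to_world"])
    k=c.get("dist",None)
    p=np.array([(u-c["cx"])/c["fx"]*d,-(v-c["cy"])/c["fy"]*d,-d,1])
    return (T@p)[:3]
def ray(cam,u,v):
    o=np.array(calibration(cam)["cam_to_world"])[:3,3]; p=px2w(cam,u,v,1.0); return o,p-o
def at_z(cam,u,v,z):
    o,r=ray(cam,u,v); return o+r*(z-o[2])/r[2]
def cloud(cam,depth):
    c=calibration(cam);T=np.array(c["cam_to_world"])
    v,u=np.mgrid[:480,:640]
    P=np.stack([(u-c["cx"])/c["fx"]*depth,-(v-c["cy"])/c["fy"]*depth,-depth],-1)
    return P@T[:3,:3].T+T[:3,3]
E
python3 - <<'E'
from h import *
print(read_state())
for c in("scene","top"):
    p,d=camera(c);cv2.imwrite(f"pics/{c}0.png",p[:,:,::-1]);np.save(c+"0d.npy",d);np.save(c+"0p.npy",p)
    print(calibration(c))
    for n in("pail","stand","pot"):
        print(c,n,[(np.round(x["extent"]),round(x["confidence"],2)) for x in recognise(n,c)])
    for n in("bail_top","shoulder_a","hook_seat","hook_tip","hold_top","stand"):
        print(c,n,[(np.round(x["point"],1),round(x["confidence"],2)) for x in tip_of(n,c)])
E
```

```text
{'t': 0.0, 'qpos': array([-1.44470872e+00,  1.04707086e-01,  9.64592340e-02,  1.56389828e+00,
       -2.44686273e-06,  1.35313538e+00]), 'joint_velocities': array([-0.00059193,  0.00097796,  0.001016  ,  0.00124344,  0.00046974,
       -0.00067708]), 'tau': array([ 1.36302035e-03, -5.56918073e+01,  5.03655946e+01,  1.62884861e-02,
       -4.88032356e-05,  3.04426828e-05]), 'position': array([ 0.20219958, -0.56455672,  0.23851224]), 'orientation': array([ 9.85265717e-01,  1.71029269e-01,  2.96684950e-05, -6.74249056e-04]), 'contact_force': array([-1.08112719,  0.03514365, -0.82660233]), 'moment': array([ 0.00885391,  0.00863405, -0.01726753]), 'gripper_force': 0.0, 'grip_width': 0.9984012392029}
{'fx': 588.4005964141664, 'fy': 588.4005964141664, 'cx': 315.8576099833828, 'cy': 241.19902018529672, 'cam_to_world': array([[-0.71070944, -0.42673475,  0.55927591,  1.36241923],
       [ 0.70344006, -0.42203564,  0.57188985,  0.88859236],
       [-0.0080109 ,  0.7998646 ,  0.60012703,  1.12823164],
       [ 0.        ,  0.        ,  0.        ,  1.        ]])}
scene pail [(array([290., 206., 
[... 1541 characters left out ...]
top bail_top [(array([494.5, 286. ]), 0.81), (array([445.9, 308. ]), 0.77), (array([443.7, 254.2]), 0.7)]
top shoulder_a [(array([458.3, 252.2]), 0.9), (array([498.6, 271.8]), 0.78), (array([492.9, 301.9]), 0.74), (array([433.4, 257.9]), 0.73), (array([434. , 317.1]), 0.68), (array([452.4, 299.3]), 0.63), (array([166.8, 249. ]), 0.54), (array([241.3, 268.9]), 0.32)]
top hook_seat [(array([348.9, 243.2]), 0.63), (array([350.4, 247.3]), 0.57), (array([202.4, 191.6]), 0.37), (array([429.4, 254.4]), 0.3)]
top hook_tip [(array([351. , 245.6]), 0.72), (array([444.3, 207.1]), 0.36)]
top hold_top [(array([309.3, 219.7]), 0.41)]
top stand [(array([341.9, 207.5]), 0.98), (array([347.9, 241.5]), 0.19)]
```

View pics/scene0.png

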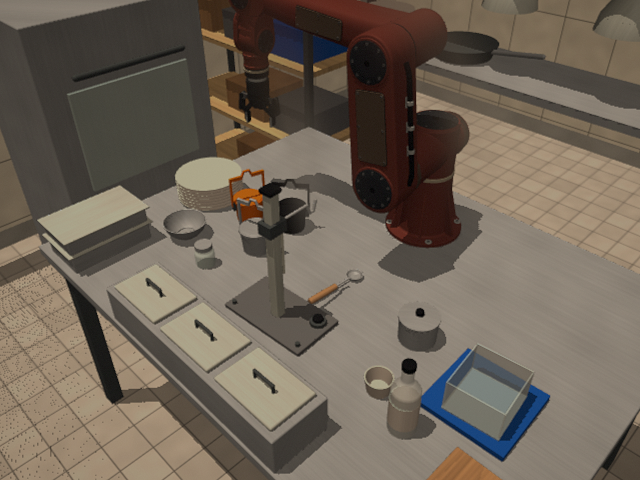

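View pics/top0.png

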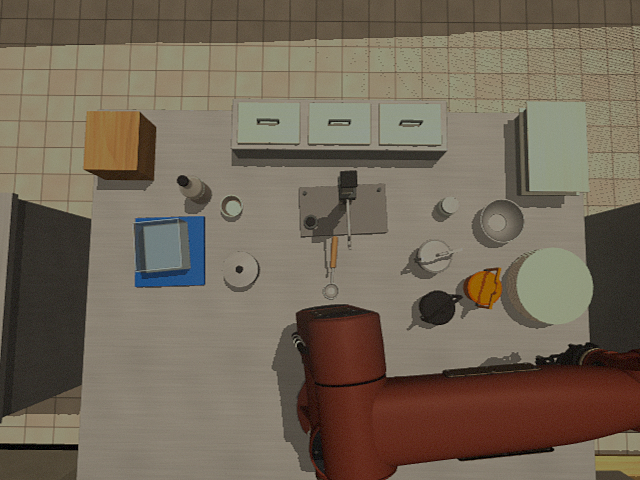

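The candidates are the steel pail at top (434,256), orange at (483,288), black at (437,308), and a pot without a bail at (240,269). I choose the steel one at (434,256). Next I'll check it in a close crop and measure the bail, the hook and the button.

```bash
python3 - <<'E'
from h import *
d=np.load("top0d.npy");p=np.load("top0p.npy")
a=cv2.resize(p[225:285,400:480],None,fx=7,fy=7,interpolation=cv2.INTER_CUBIC)
b=cv2.resize(p[165:255,290:400],None,fx=5,fy=5,interpolation=cv2.INTER_CUBIC)
w=np.zeros((900,560,3),np.uint8);w[:420,:560]=a;w[430:880,:550]=b
w=cv2.resize(w,None,fx=.66,fy=.66);cv2.imwrite("pics/crop.png",w[:,:,::-1])
C=cloud("top",d)
c2=C[225:285,400:480].reshape(-1,3)
m=(c2[:,2]>.13)&(c2[:,2]<.2);q=c2[m];print("bail",len(q));
print(np.round(q[np.argsort(q[:,1])],3).tolist()[::3])
mu=q[:,:2].mean(0);U,S,V=np.linalg.svd(q[:,:2]-mu);print(mu,V[0],np.degrees(np.arctan2(V[0,1],V[0,0])),S)
l=c2[(c2[:,2]>.08)&(c2[:,2]<.092)];print("lid",len(l),l.mean(0),l.min(0),l.max(0), (l.min(0)+l.max(0))/2)
h=C[165:255,290:400].reshape(-1,3)
k=h[(h[:,2]>.25)&(h[:,2]<.34)&(h[:,0]<0.46+.12)];print("hook",len(k));print(np.round(k[np.argsort(k[:,0])],3).tolist()[::4])
base=h[(h[:,2]>.008)&(h[:,2]<.02)];print("base",base.min(0),base.max(0))
r=cv2.minAreaRect(base[:,:2].astype(np.float32));print(r)
col=h[h[:,2]>.39];print("col",col.mean(0),col.min(0),col.max(0))
bt=h[(h[:,2]>.022)&(h[:,2]<.06)&(h[:,1]>.05)];print("btn",len(bt),bt.mean(0),bt.min(0),bt.max(0))
print("tipray", at_z("top",351,245.6,.308), at_z("top",348.9,243.2,.28),"btn",at_z("top",309.3,219.7,.03))
# scene
ds=np.load("scene0d.npy");Cs=cloud("scene",ds)
s=Cs[150:270,200:340].reshape(-1,3)
m=(s[:,2]>.13)&(s[:,2]<.2)&(np.hypot(s[:,0]-mu[0],s[:,1]-mu[1])<.07);print("scene bail",m.sum(),np.round(s[m][::6],3).tolist())
for n,u in(("seat",(311.2,208.9)),("tip",(315.6,198.6))):print(n,at_z("scene",*u,.28),at_z("scene",*u,.308))
k=s[(s[:,2]>.26)&(s[:,2]<.33)&(s[:,0]<.58)&(s[:,0]>.4)];print(np.round(k[np.argsort(k[:,0])],3).tolist()[::8])
bb=Cs[300:340,300:340].reshape(-1,3);bb=bb[(bb[:,2]>.022)&(bb[:,2]<.06)];print("btn",len(bb),bb.mean(0),bb.min(0),bb.max(0))
E
```

```text
bail 127
[[0.482, -0.354, 0.165], [0.481, -0.351, 0.166], [0.479, -0.347, 0.167], [0.476, -0.344, 0.167], [0.475, -0.341, 0.169], [0.481, -0.338, 0.169], [0.479, -0.337, 0.164], [0.479, -0.334, 0.166], [0.478, -0.33, 0.167], [0.478, -0.328, 0.165], [0.478, -0.324, 0.169], [0.476, -0.322, 0.165], [0.473, -0.319, 0.165], [0.47, -0.316, 0.168], [0.472, -0.311, 0.173], [0.468, -0.306, 0.184], [0.471, -0.304, 0.181], [0.468, -0.299, 0.188], [0.468, -0.298, 0.183], [0.466, -0.295, 0.182], [0.466, -0.291, 0.184], [0.466, -0.289, 0.182], [0.468, -0.286, 0.185], [0.468, -0.284, 0.181], [0.466, -0.281, 0.18], [0.467, -0.279, 0.166], [0.463, -0.277, 0.174], [0.466, -0.275, 0.17], [0.458, -0.27, 0.166], [0.458, -0.268, 0.164], [0.461, -0.264, 0.167], [0.458, -0.262, 0.164], [0.455, -0.259, 0.163], [0.455, -0.256, 0.165], [0.461, -0.254, 0.164], [0.458, -0.25, 0.166], [0.458, -0.248, 0.163], [0.452, -0.245, 0.162], [0.458, -0.242, 0.164], [0.452, -0.24, 0.161], [0.453, -0.237, 0.144], [0.455, -0.237, 0.161], [0.454, -0.237, 0.135]]
[ 0.46660125 -0.29135153] [ 0.23226967 -0.97265143] -76.569266343
[... 2161 characters left out ...]
02746056  0.28      ] [0.5113371  0.00277821 0.308     ]
tip [ 0.43965327 -0.05434297  0.28      ] [ 0.47011364 -0.02321682  0.308     ]
[[0.469, -0.023, 0.304], [0.474, -0.025, 0.299], [0.478, -0.022, 0.296], [0.48, -0.023, 0.281], [0.483, -0.02, 0.29], [0.488, -0.019, 0.286], [0.496, -0.017, 0.282], [0.499, -0.022, 0.284], [0.503, -0.021, 0.299], [0.507, -0.017, 0.305], [0.514, -0.021, 0.301], [0.522, -0.02, 0.302], [0.53, -0.018, 0.304], [0.538, -0.018, 0.308], [0.546, -0.016, 0.303], [0.553, -0.02, 0.299], [0.562, -0.013, 0.306], [0.569, -0.017, 0.308], [0.577, -0.011, 0.309]]
btn 190 [0.58167595 0.09195156 0.03067245] [0.53645166 0.01458738 0.02204559] [0.62481251 0.11778235 0.04104898]
```

View pics/crop.png

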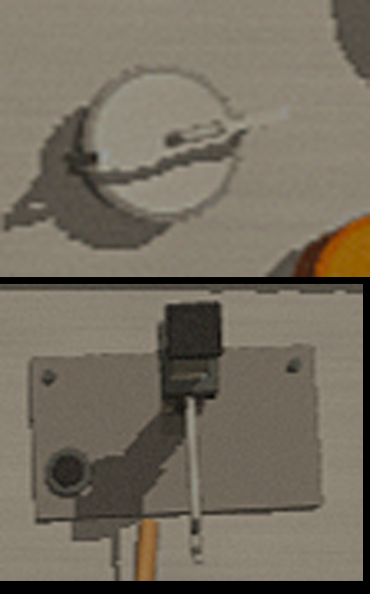

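The close crop shows the plain steel pail with its bail at about 13° to the world y axis, with nothing on either shoulder. The hook groove is at about (0.487,-0.024), with stand yaw about 2.8°. The button is the dark ring at the left front of the base, about (0.581,0.089). Next is a small row planner.

```bash
cat >> h.py <<'E'
from scipy.spatial.transform import Rotation as R
import json
def rows(target,yaw,n,start=None,ease=True):
    """rows bringing the tool (pointing down, tool x at yaw deg) to target; start=(pos,quat)"""
    s=read_state(); p,q=start if start else (s["position"],s["orientation"])
    p=np.array(p,float);r=R.from_quat(q)
    g=R.from_euler("z",yaw,degrees=True)*R.from_euler("x",180,degrees=True)
    w=(g*r.inv()).as_rotvec();p0=p.copy();r0=r;out=[]
    for i in range(1,n+1):
        f=i/n; f=f*f*(3-2*f) if ease else f
        t=p0+f*(np.array(target)-p0);gr=R.from_rotvec(w*f)*r0
        a=np.round(r.inv().apply(t-p)/.5,4);b=np.round((r.inv()*gr).as_rotvec()/np.radians(30),4)
        p=p+r.apply(a*.5);r=r*R.from_rotvec(b*np.radians(30));out.append([(a+0).tolist(),(b+0).tolist()])
    A=np.array(out);print("max mm",500*np.linalg.norm(A[:,0],axis=1).max(),"deg",30*np.linalg.norm(A[:,1],axis=1).max())
    print(json.dumps(out)); return p,r.as_quat()
E
python3 - <<'E'
from h import *
rows([.459,-.2585,.235],103.4,16)
print(tcp_to_tips)
E
```

```text
max mm 37.29373271744195 deg 7.806000576479609
[[[0.0077, -0.0045, 0.0001], [0.0, 0.0, -0.0313]], [[0.0222, -0.0125, 0.0003], [0.0, 0.0, -0.0886]], [[0.0352, -0.0177, 0.0004], [0.0, 0.0, -0.1376]], [[0.0472, -0.0197, 0.0005], [0.0, 0.0, -0.1784]], [[0.0578, -0.018, 0.0007], [0.0, 0.0001, -0.2112]], [[0.0663, -0.0128, 0.0007], [0.0001, 0.0, -0.2357]], [[0.072, -0.0049, 0.0008], [0.0, 0.0, -0.252]], [[0.0744, 0.0049, 0.0008], [0.0, 0.0, -0.2602]], [[0.0731, 0.0148, 0.0008], [0.0, 0.0001, -0.2602]], [[0.0682, 0.0239, 0.0008], [0.0, 0.0, -0.252]], [[0.0602, 0.0306, 0.0007], [0.0, 0.0, -0.2357]], [[0.0502, 0.0337, 0.0007], [0.0, 0.0, -0.2112]], [[0.039, 0.0331, 0.0005], [0.0001, 0.0001, -0.1784]], [[0.0276, 0.0282, 0.0005], [0.0, 0.0, -0.1376]], [[0.0164, 0.0194, 0.0002], [0.0, 0.0, -0.0886]], [[0.0055, 0.0071, 0.0001], [0.0, 0.0, -0.0313]]]
0.008
```

Request:
play_rows([
  [[0.0077,-0.0045,0],[0,0,-0.031]],
  [[0.0222,-0.0125,0],[0,0,-0.089]],
  [[0.0352,-0.0177,0],[0,0,-0.138]],
  [[0.0472,-0.0197,0],[0,0,-0.178]],
  [[0.0578,-0.018,0.001],[0,0,-0.211]],
  [[0.0663,-0.0128,0.001],[0,0,-0.236]],
  [[0.072,-0.0049,0.001],[0,0,-0.252]],
  [[0.0744,0.0049,0.001],[0,0,-0.26]],
  [[0.0731,0.0148,0.001],[0,0,-0.26]],
  [[0.0682,0.0239,0.001],[0,0,-0.252]],
  [[0.0602,0.0306,0.001],[0,0,-0.236]],
  [[0.0502,0.0337,0],[0,0,-0.211]],
  [[0.039,0.0331,0],[0,0,-0.178]],
  [[0.0276,0.0282,0],[0,0,-0.138]],
  [[0.0164,0.0194,0],[0,0,-0.089]],
  [[0.0055,0.0071,0],[0,0,-0.031]],
  [[0,0,0],[0,0,0]],
], jaw=0.6)

```text
t: 2.7
position: [0.459, -0.2584, 0.2358]
orientation: [0.62, 0.785, -0.0, 0.0]
contact_force: [0.3, -0.9, 0.2]
grip_width: 0.598
gripper_force: 0.0
```

```bash
python3 - <<'E'
from h import *
rows([.459,-.2585,.155],103.4,8)
p,d=camera("scene");cv2.imwrite("pics/s1.png",cv2.resize(p[110:270,190:350,::-1],None,fx=3.7,fy=3.7,interpolation=cv2.INTER_CUBIC))
E
```

```text
max mm 14.850084174845609 deg 0.004242640687119285
[[[0.0, 0.0, 0.0069], [0.0, 0.0, 0.0]], [[0.0, 0.0, 0.0184], [0.0, 0.0001, 0.0]], [[-0.0001, 0.0, 0.0258], [-0.0001, 0.0, 0.0001]], [[0.0, -0.0001, 0.0297], [0.0, 0.0001, 0.0]], [[0.0, 0.0, 0.0297], [-0.0001, 0.0001, 0.0]], [[-0.0001, 0.0, 0.0259], [0.0, 0.0, 0.0001]], [[0.0, 0.0, 0.0183], [-0.0001, 0.0001, 0.0]], [[0.0, 0.0, 0.0069], [0.0, 0.0, 0.0]]]
```

View pics/s1.png

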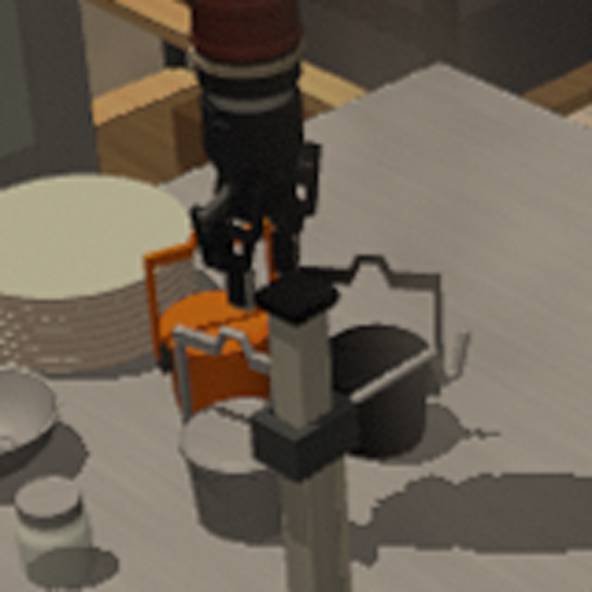

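The crop shows the gripper above the steel pail's +y shoulder, at crop (245,340), which the column partly hides. The place fits, so I'll go down and close.

Request:
play_rows([
  [[0,0,0.007],[0,0,0]],
  [[0,0,0.0185],[0,0,0]],
  [[0,0,0.026],[0,0,0]],
  [[0,0,0.03],[0,0,0]],
  [[0,0,0.03],[0,0,0]],
  [[0,0,0.026],[0,0,0]],
  [[0,0,0.0185],[0,0,0]],
  [[0,0,0.006],[0,0,0]],
  [[0,0,0],[0,0,0]],
])

```text
t: 3.65
position: [0.4589, -0.2583, 0.1545]
orientation: [0.62, 0.785, -0.0, -0.0]
contact_force: [0.6, -0.1, 0.0]
grip_width: 0.601
gripper_force: 0.0
```

Request:
play_rows([
  [[0,0,0],[0,0,0]],
  [[0,0,0],[0,0,0]],
  [[0,0,0],[0,0,0]],
  [[0,0,0],[0,0,0]],
  [[0,0,0],[0,0,0]],
  [[0,0,0],[0,0,0]],
  [[0,0,0],[0,0,0]],
], jaw=0)

```text
t: 4.35
position: [0.4591, -0.2587, 0.1555]
orientation: [0.62, 0.785, -0.0, 0.0]
contact_force: [-2.3, 1.0, 5.6]
grip_width: 0.073
gripper_force: 60.1
```

```bash
python3 -c "
from h import *
s=read_state();print(s['t'],s['position'],s['contact_force'],s['moment'],s['grip_width'],s['gripper_force'])"
```

```text
4.35 [ 0.45906459 -0.25872237  0.15548184] [-2.2749564   1.02954569  5.56172704] [ 0.12381416  0.51578572 -0.00298264] 0.07289787096691028 60.08757948875427
```

Request:
play_rows([
  [[0,0,-0.002],[0,0,0]],
  [[0,0,-0.006],[0,0,0]],
  [[0,0,-0.014],[0,0,0]],
  [[0,0,-0.022],[0,0,0]],
  [[0,0,-0.03],[0,0,0]],
  [[0,0,-0.036],[0,0,0]],
  [[0,0,-0.04],[0,0,0]],
  [[0,0,-0.04],[0,0,0]],
  [[0,0,-0.04],[0,0,0]],
  [[0,0,-0.034],[0,0,0]],
  [[0,0,-0.026],[0,0,0]],
  [[0,0,-0.018],[0,0,0]],
  [[0,0,-0.008],[0,0,0]],
  [[0,0,0],[0,0,0]],
  [[0,0,0],[0,0,0]],
])

```text
t: 5.85
position: [0.4589, -0.2584, 0.3123]
orientation: [0.62, 0.785, -0.0, -0.0]
contact_force: [0.2, 0.0, -4.6]
grip_width: 0.078
gripper_force: 58.9
```

```bash
python3 - <<'E'
from h import *
s=read_state();print(s['t'],s['position'],s['contact_force'],s['moment'],s['grip_width'],s['gripper_force'])
rows([.415,.009,.313],92.8,16)
E
```

```text
5.85 [ 0.45888548 -0.25835972  0.31230832] [ 0.19797491  0.03710202 -4.5808744 ] [0.12246232 0.03586349 0.01589422] 0.07771560287015931 58.879923820495605
max mm 25.256038881819933 deg 0.9870045592599864
[[[0.0061, 0.0004, 0.0], [0.0, 0.0, 0.004]], [[0.0171, 0.0012, 0.0], [0.0, 0.0, 0.0112]], [[0.0267, 0.0017, -0.0001], [-0.0001, -0.0001, 0.0174]], [[0.0346, 0.0019, -0.0001], [0.0, 0.0, 0.0226]], [[0.041, 0.0017, -0.0001], [-0.0001, -0.0001, 0.0267]], [[0.0457, 0.0013, -0.0001], [-0.0001, -0.0001, 0.0299]], [[0.049, 0.0006, -0.0001], [-0.0001, -0.0001, 0.0319]], [[0.0505, -0.0002, -0.0001], [-0.0001, 0.0, 0.0329]], [[0.0505, -0.0011, -0.0001], [0.0, -0.0001, 0.0329]], [[0.049, -0.0019, -0.0001], [-0.0001, -0.0001, 0.0319]], [[0.0457, -0.0025, -0.0001], [-0.0001, -0.0001, 0.0299]], [[0.0409, -0.0029, -0.0001], [-0.0001, -0.0001, 0.0267]], [[0.0345, -0.0029, -0.0001], [0.0, 0.0, 0.0226]], [[0.0266, -0.0026, -0.0001], [-0.0001, -0.0001, 0.0174]], [[0.0171, -0.0018, 0.0], [0.0, 0.0, 0.0112]], [[0.0061, -0.0007, 0.0], [0.0, 0.0, 0.004]]]
```

Request:
play_rows([
  [[0.0061,0.0004,0],[0,0,0.004]],
  [[0.0171,0.0012,0],[0,0,0.0112]],
  [[0.0267,0.0017,0],[0,0,0.0174]],
  [[0.0346,0.0019,0],[0,0,0.0226]],
  [[0.041,0.0017,0],[0,0,0.0267]],
  [[0.0457,0.0013,0],[0,0,0.0299]],
  [[0.049,0.0006,0],[0,0,0.0319]],
  [[0.0505,-0.0002,0],[0,0,0.0329]],
  [[0.0505,-0.0011,0],[0,0,0.0329]],
  [[0.049,-0.0019,0],[0,0,0.0319]],
  [[0.0457,-0.0025,0],[0,0,0.0299]],
  [[0.0409,-0.0029,0],[0,0,0.0267]],
  [[0.0345,-0.0029,0],[0,0,0.0226]],
  [[0.0266,-0.0026,0],[0,0,0.0174]],
  [[0.0171,-0.0018,0],[0,0,0.0112]],
  [[0.0061,-0.0007,0],[0,0,0.004]],
  [[0,0,0],[0,0,0]],
  [[0,0,0],[0,0,0]],
  [[0,0,0],[0,0,0]],
  [[0,0,0],[0,0,0]],
])

```text
t: 7.85
position: [0.4152, 0.0085, 0.3127]
orientation: [0.69, 0.724, -0.0, -0.0]
contact_force: [0.2, 0.1, -4.6]
grip_width: 0.079
gripper_force: 58.9
```

```bash
python3 - <<'E'
from h import *
s=read_state();print(s['t'],s['position'],s['contact_force'],s['moment'],s['grip_width'])
for n in("scene","top"):
    p,d=camera(n);np.save(n+"2d.npy",d)
    if n=="scene":cv2.imwrite("pics/s2.png",cv2.resize(p[120:280,230:390,::-1],None,fx=3.7,fy=3.7,interpolation=cv2.INTER_CUBIC))
    for q in("bail_top","hook_seat","hook_tip","shoulder_b","pail"):print(n,q,[(np.round(x["point"],1),round(x["confidence"],2)) for x in tip_of(q,n)])
C=cloud("scene",d0:=np.load("scene2d.npy"))
q=C.reshape(-1,3)
m=(q[:,0]>.33)&(q[:,0]<.46)&(q[:,1]>-.12)&(q[:,1]<.06)&(q[:,2]>.11)&(q[:,2]<.36)
q=q[m];print(len(q))
l=q[(q[:,2]<.26)];print("low",l.min(0),l.max(0))
b=q[(q[:,2]>.29)&(q[:,1]<-.02)];print(np.round(b[np.argsort(b[:,1])],3).tolist()[::5])
E
```

```text
7.85 [0.41517767 0.00850551 0.31268657] [ 0.16852794  0.06282907 -4.62302136] [0.13323694 0.02626436 0.00091655] 0.07861065464757519
scene bail_top [(array([288.3, 178.1]), 0.87), (array([248.3, 172.4]), 0.6), (array([327.8, 181.3]), 0.59)]
scene hook_seat [(array([310. , 208.8]), 0.93), (array([333.5, 286.4]), 0.29)]
scene hook_tip [(array([315.8, 201.3]), 0.92)]
scene shoulder_b [(array([338.4, 191.9]), 0.93), (array([278.1, 182.8]), 0.9), (array([301.8, 185.9]), 0.87), (array([258.6, 171.2]), 0.84), (array([233.2, 180.8]), 0.79), (array([320. , 180.2]), 0.59)]
scene pail [(array([328. , 236.9]), 0.93), (array([291.8, 223.4]), 0.82), (array([398.8, 428.9]), 0.69), (array([251.5, 217.5]), 0.59)]
top bail_top [(array([495.8, 289.2]), 0.92), (array([492.5, 223.8]), 0.72), (array([449.1, 309.8]), 0.59)]
top hook_seat []
top hook_tip []
top shoulder_b [(array([498.4, 274.4]), 0.96), (array([493.4, 300. ]), 0.95), (array([454.2, 300.5]), 0.87), (array([433.4, 315.6]), 0.82)]
top pail [(array([476.3, 288.3]), 0.95), (array([434.6, 306. ]), 0.68)]
1549
low [ 0.37106965 -0.08603745  0.15600193] [0.45997127 0.03840608 0.25898726]
[[0.419, -0.092, 0.31], [0.424, -0.087, 0.323], [0.423, -0.084, 0.315], [0.424, -0.084, 0.309], [0.421, -0.083, 0.311], [0.419, -0.082, 0.295], [0.423, -0.081, 0.303], [0.42, -0.08, 0.306], [0.426, -0.078, 0.319], [0.422, -0.074, 0.322], [0.424, -0.072, 0.314], [0.423, -0.069, 0.312], [0.423, -0.065, 0.326], [0.424, -0.064, 0.315], [0.418, -0.059, 0.32], [0.422, -0.055, 0.326], [0.419, -0.054, 0.322], [0.425, -0.049, 0.324], [0.422, -0.047, 0.324], [0.421, -0.045, 0.318], [0.42, -0.042, 0.325], [0.419, -0.04, 0.322]]
```

View pics/s2.png

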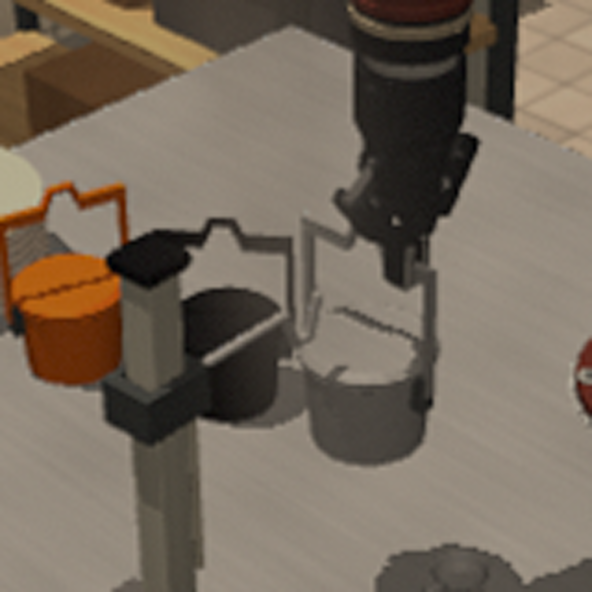

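```bash
python3 - <<'E'
from h import *
d=np.load("top0d.npy");C=cloud("top",d)
h=C[165:260,290:400].reshape(-1,3);k=h[(h[:,2]>.265)&(h[:,2]<.34)&(h[:,0]<.575)&(h[:,0]>.46)&(abs(h[:,1]+.023)<.012)]
P=np.polyfit(k[:,0]-.487,k[:,1],1);r=k[:,1]-np.polyval(P,k[:,0]-.487);print("top hook",P,np.degrees(np.arctan(P[0])),r.std(),len(k))
g=k[k[:,2]<.29];print("groove x",np.sort(g[:,0]).round(4), "tip",k[k[:,0]<.48][:,:].round(3).tolist())
c2=C[225:285,400:480].reshape(-1,3);q=c2[(c2[:,2]>.13)&(c2[:,2]<.2)]
u=np.array([.232,-.973]);t=(q[:,:2]-[.4675,-.2945])@u
print("bail t ends",t.min(),t.max(),"arch",[(z,t[q[:,2]>z].min(),t[q[:,2]>z].max(),t[q[:,2]>z].mean()) for z in(.172,.177)])
n=(q[:,:2]-[.4675,-.2945])@np.array([.973,.232]);print("n",np.median(n),"slope",np.polyfit(t,n,1))
Cs=cloud("scene",np.load("scene2d.npy")).reshape(-1,3)
k=Cs[(Cs[:,2]>.26)&(Cs[:,2]<.33)&(Cs[:,0]<.575)&(Cs[:,0]>.455)&(abs(Cs[:,1]+.022)<.015)]
print("scene hook",np.polyfit(k[:,0]-.487,k[:,1],1),len(k));g=k[k[:,0]<.51];print(np.round(g[np.argsort(g[:,0])],3).tolist()[::2])
print("scene bail_top",at_z("scene",327.8,181.3,.333),"tip",at_z("scene",315.8,201.3,.308),at_z("scene",315.6,198.6,.308),"seat",at_z("scene",310,208.8,.28))
E
```

```text
top hook [ 0.05111477 -0.02465527] 2.9261137570302633 0.0022213329523445603 127
groove x [0.4801 0.4805 0.4832 0.4834 0.4834 0.4859 0.4861 0.4863 0.4883 0.4886
 0.4887 0.4911 0.4914 0.4916 0.4933 0.4936 0.4937 0.4958 0.4959 0.4982] tip [[0.48, -0.027, 0.293], [0.477, -0.024, 0.299], [0.476, -0.026, 0.302], [0.476, -0.028, 0.305], [0.473, -0.023, 0.308], [0.473, -0.026, 0.307], [0.473, -0.028, 0.31], [0.471, -0.023, 0.307], [0.471, -0.026, 0.309], [0.471, -0.028, 0.309], [0.468, -0.026, 0.307]]
bail t ends -0.05977204289501119 0.06152748689682878 arch [(0.172, np.float64(-0.01796051952040356), np.float64(0.04992296811867071), np.float64(0.0005455894991774119)), (0.177, np.float64(-0.015845998616223086), np.float64(0.015604030223592306), np.float64(-0.0010947609812523994))]
n -4.948086301264178e-05 slope [ 0.00034178 -0.00014292]
scene hook [ 0.05965181 -0.02097305] 144
[[0.471, -0.021, 0.305], [0.472, -0.02, 0.309], [0.473, -0.023, 0.299], [0.475, -0.024, 0.309], [0.476, -0.023, 0.306], [0.476, -0.027, 0.299], [0.477, -0.023, 0.295], [0.477, -0.019, 0.309], [0.477, -0.022, 0.277], [0.
[... 178 characters left out ...]
.298], [0.482, -0.021, 0.279], [0.485, -0.018, 0.285], [0.486, -0.021, 0.284], [0.487, -0.016, 0.281], [0.49, -0.021, 0.274], [0.492, -0.018, 0.28], [0.494, -0.024, 0.287], [0.495, -0.023, 0.272], [0.497, -0.02, 0.284], [0.498, -0.023, 0.277], [0.499, -0.019, 0.279], [0.5, -0.021, 0.282], [0.501, -0.02, 0.286], [0.503, -0.018, 0.294], [0.504, -0.02, 0.299], [0.505, -0.023, 0.292], [0.505, -0.019, 0.288], [0.505, -0.022, 0.308], [0.506, -0.026, 0.307], [0.506, -0.018, 0.305], [0.508, -0.02, 0.302], [0.51, -0.017, 0.31]]
scene bail_top [ 0.41656181 -0.03187453  0.333     ] tip [ 0.4786969  -0.01381247  0.308     ] [ 0.47011364 -0.02321682  0.308     ] seat [ 0.48414351 -0.0300095   0.28      ]
```

```bash
python3 - <<'E'
from h import *
e=rows([.486,.0128,.3125],92.9,12)
E
```

```text
max mm 8.800284086323577 deg 0.012727922061357855
[[[0.0, 0.0028, 0.0], [0.0, 0.0, -0.0001]], [[0.0001, 0.0077, 0.0], [0.0, 0.0, -0.0001]], [[0.0, 0.0117, 0.0001], [0.0, 0.0, -0.0003]], [[0.0001, 0.0146, 0.0001], [0.0, 0.0, -0.0003]], [[0.0001, 0.0166, 0.0], [0.0001, 0.0001, -0.0004]], [[0.0001, 0.0176, 0.0001], [0.0, 0.0, -0.0004]], [[0.0001, 0.0176, 0.0001], [0.0, 0.0, -0.0004]], [[0.0, 0.0166, 0.0001], [0.0, 0.0, -0.0004]], [[0.0001, 0.0146, 0.0], [0.0, 0.0001, -0.0003]], [[0.0001, 0.0116, 0.0001], [0.0001, 0.0, -0.0003]], [[0.0, 0.0078, 0.0], [0.0, 0.0, -0.0002]], [[0.0, 0.0028, 0.0], [0.0, 0.0, 0.0]]]
```

Request:
play_rows([
  [[0,0.0028,0],[0,0,0]],
  [[0.0001,0.0077,0],[0,0,0]],
  [[0,0.0117,0],[0,0,-0.0005]],
  [[0.0001,0.0146,0],[0,0,-0.0005]],
  [[0.0001,0.0166,0],[0,0,-0.0005]],
  [[0.0001,0.0176,0],[0,0,-0.0005]],
  [[0.0001,0.0176,0],[0,0,-0.0005]],
  [[0,0.0166,0],[0,0,-0.0005]],
  [[0.0001,0.0146,0],[0,0,0]],
  [[0.0001,0.0116,0],[0,0,0]],
  [[0,0.0078,0],[0,0,0]],
  [[0,0.0028,0],[0,0,0]],
  [[0,0,0],[0,0,0]],
  [[0,0,0],[0,0,0]],
  [[0,0,0],[0,0,0]],
])

```text
t: 9.95
position: [0.4858, 0.0128, 0.3129]
orientation: [0.689, 0.725, -0.0, 0.0]
contact_force: [0.4, -1.1, -3.4]
grip_width: 0.075
gripper_force: 58.9
```

```bash
python3 - <<'E'
from h import *
s=read_state();print(s['t'],s['position'],s['contact_force'],s['moment'],s['grip_width'])
p,d=camera("scene");np.save("scene3d.npy",d);cv2.imwrite("pics/s3.png",cv2.resize(p[150:270,240:360,::-1],None,fx=5,fy=5,interpolation=cv2.INTER_CUBIC))
for q in("bail_top","hook_seat","hook_tip"):print(q,[(np.round(x["point"],1),round(x["confidence"],2)) for x in tip_of(q,"scene")])
E
```

```text
9.95 [0.48583561 0.01278992 0.31289198] [ 0.35573503 -1.06607986 -3.4283257 ] [0.18363242 0.0216206  0.03296424] 0.07493874690617307
bail_top [(array([289.3, 180. ]), 0.86), (array([247.6, 171.5]), 0.69), (array([311.6, 192.7]), 0.6), (array([315.7, 202.1]), 0.37)]
hook_seat [(array([312. , 207.6]), 0.55), (array([312.8, 200.8]), 0.51)]
hook_tip [(array([312.3, 202. ]), 0.83), (array([485.3, 401.9]), 0.49)]
```

View pics/s3.png

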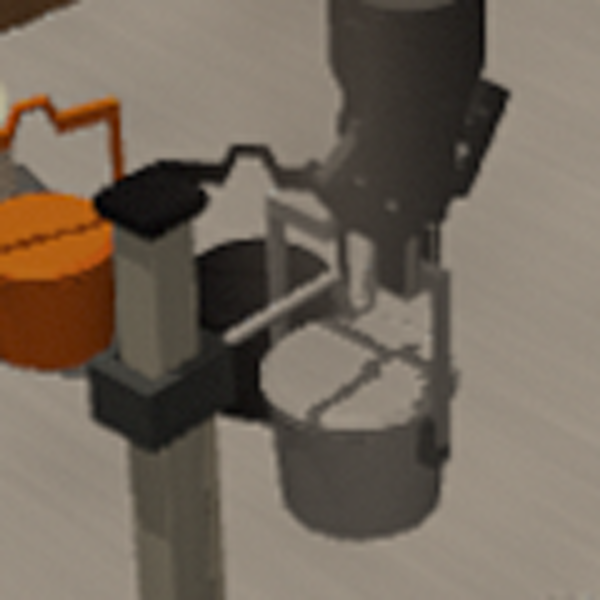

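The crop shows the hook tip inside the bail window at crop (360,265), but the force went from -4.6 to -3.4 N with -1.1 N along y, so something already touches. I'll compare the hook's height before and after.

```bash
python3 - <<'E'
from h import *
for f in("scene0d","scene2d","scene3d"):
    C=cloud("scene",np.load(f+".npy")).reshape(-1,3)
    k=C[(C[:,2]>.2)&(C[:,2]<.33)&(C[:,0]<.57)&(C[:,0]>.515)&(abs(C[:,1]+.02)<.015)]
    print(f,len(k),k.mean(0).round(4),np.percentile(k[:,2],[5,50,95]).round(4))
C=cloud("scene",np.load("scene3d.npy")).reshape(-1,3)
k=C[(C[:,2]>.25)&(C[:,2]<.36)&(C[:,0]<.52)&(C[:,0]>.44)&(C[:,1]<.0)&(C[:,1]>-.1)]
print(np.round(k[np.argsort(k[:,1])],3).tolist())
s=read_state();print(s['contact_force'],s['joint_velocities'].round(4))
E
```

```text
scene0d 55 [ 0.5427 -0.0178  0.3069] [0.3031 0.3074 0.3104]
scene2d 56 [ 0.5424 -0.0176  0.307 ] [0.3034 0.3073 0.3107]
scene3d 214 [ 0.5356 -0.0185  0.2512] [0.2074 0.2413 0.3093]
[[0.491, -0.086, 0.303], [0.489, -0.086, 0.268], [0.492, -0.085, 0.286], [0.493, -0.085, 0.271], [0.494, -0.084, 0.274], [0.494, -0.084, 0.278], [0.493, -0.084, 0.312], [0.494, -0.083, 0.3], [0.494, -0.083, 0.303], [0.496, -0.083, 0.27], [0.495, -0.083, 0.297], [0.494, -0.083, 0.31], [0.496, -0.083, 0.264], [0.494, -0.082, 0.322], [0.497, -0.082, 0.267], [0.495, -0.081, 0.317], [0.494, -0.081, 0.27], [0.486, -0.081, 0.294], [0.492, -0.081, 0.325], [0.492, -0.081, 0.316], [0.487, -0.08, 0.279], [0.496, -0.08, 0.32], [0.487, -0.08, 0.264], [0.495, -0.08, 0.261], [0.494, -0.08, 0.289], [0.497, -0.08, 0.294], [0.497, -0.08, 0.297], [0.488, -0.08, 0.271], [0.493, -0.079, 0.32], [0.492, -0.079, 0.266], [0.494, -0.079, 0.305], [0.49, -0.079, 0.306], [0.496, -0.079, 0.268], [0.493, -0.079, 0.323], [0.495, -0.079, 0.281], [0.489, -0.079, 0.259], [0.491, -0.079, 0.303], [0.491, -0.079, 0.292], [0.488, -0.079, 0.278]
[... 3702 characters left out ...]
519, -0.019, 0.307], [0.498, -0.019, 0.291], [0.505, -0.019, 0.307], [0.499, -0.018, 0.276], [0.495, -0.018, 0.281], [0.502, -0.018, 0.294], [0.52, -0.018, 0.305], [0.516, -0.018, 0.309], [0.499, -0.018, 0.289], [0.489, -0.018, 0.281], [0.51, -0.018, 0.306], [0.51, -0.018, 0.309], [0.513, -0.018, 0.308], [0.5, -0.017, 0.287], [0.482, -0.017, 0.284], [0.482, -0.017, 0.297], [0.501, -0.017, 0.284], [0.504, -0.017, 0.292], [0.518, -0.016, 0.308], [0.504, -0.016, 0.301], [0.508, -0.016, 0.3], [0.508, -0.016, 0.303], [0.508, -0.016, 0.307], [0.493, -0.01, 0.326], [0.492, -0.006, 0.325], [0.493, -0.006, 0.322]]
[-0.22485983  0.47897338 -2.82548705] [-0.0007  0.0032  0.0004 -0.0009 -0.0013  0.0012]
```

The hook hasn't dipped and still sits at its unloaded height, so that was only force noise. The arch spans y of about -0.038 to -0.010, centred on the hook, and the bail is over the groove. I'll average the force now to get the weight, then lower.

```bash
cat >> h.py <<'E'
def favg(n):
    F=[]
    for i in range(n):
        camera("scene");s=read_state();F.append(np.r_[s["contact_force"],s["moment"],s["tau"][1:3]])
    F=np.array(F);print("t",s["t"],"z",s["position"],"F",F.mean(0).round(3),"sd",F.std(0).round(3));print("fz",F[:,2].round(2));return F
E
python3 -c "
from h import *
favg(16)"
```

```text
t 10.95 z [0.48601282 0.01279205 0.31278648] F [-1.3400e-01 -3.0000e-02 -3.8850e+00  1.4200e-01 -1.0000e-03 -8.0000e-03
 -4.0463e+01  5.1348e+01] sd [0.415 0.522 0.471 0.02  0.022 0.037 0.01  0.001]
fz [-4.14 -3.51 -4.23 -3.63 -3.   -5.13 -3.47 -3.98 -4.07 -3.56 -4.37 -4.12
 -3.64 -3.72 -4.04 -3.54]
```

Request:
play_rows([
  [[0,0,0.003],[0,0,0]],
  [[0,0,0.008],[0,0,0]],
  [[0,0,0.012],[0,0,0]],
  [[0,0,0.014],[0,0,0]],
  [[0,0,0.014],[0,0,0]],
  [[0,0,0.014],[0,0,0]],
  [[0,0,0.012],[0,0,0]],
  [[0,0,0.008],[0,0,0]],
  [[0,0,0.003],[0,0,0]],
  [[0,0,0],[0,0,0]],
  [[0,0,0],[0,0,0]],
  [[0,0,0],[0,0,0]],
])

```text
t: 12.15
position: [0.4861, 0.0128, 0.2691]
orientation: [0.689, 0.725, 0.0, 0.0]
contact_force: [-0.8, 0.1, -4.0]
grip_width: 0.076
gripper_force: 58.8
```

```bash
python3 -c "
from h import *
favg(10)"
```

```text
t 12.65 z [0.48600064 0.01278972 0.26876719] F [ 2.8100e-01 -1.0900e-01 -3.5640e+00  1.2900e-01  1.2000e-02 -6.0000e-03
 -3.9999e+01  5.2102e+01] sd [0.519 0.392 0.451 0.028 0.025 0.034 0.014 0.022]
fz [-3.29 -2.92 -3.18 -4.14 -3.07 -3.68 -4.38 -3.77 -3.82 -3.4 ]
```

Request:
play_rows([
  [[0,0,0.004],[0,0,0]],
  [[0,0,0.004],[0,0,0]],
  [[0,0,0.004],[0,0,0]],
  [[0,0,0.004],[0,0,0]],
  [[0,0,0.004],[0,0,0]],
  [[0,0,0.004],[0,0,0]],
  [[0,0,0.004],[0,0,0]],
  [[0,0,0.004],[0,0,0]],
  [[0,0,0.003],[0,0,0]],
  [[0,0,0.002],[0,0,0]],
  [[0,0,0.001],[0,0,0]],
  [[0,0,0],[0,0,0]],
  [[0,0,0],[0,0,0]],
  [[0,0,0],[0,0,0]],
])

```text
t: 14.05
position: [0.486, 0.0128, 0.2498]
orientation: [0.689, 0.725, -0.0, 0.0]
contact_force: [0.0, -0.1, -2.2]
grip_width: 0.075
gripper_force: 59.0
```

```bash
python3 - <<'E'
from h import *
favg(12)
p,d=camera("scene");np.save("scene4d.npy",d)
C=cloud("scene",d).reshape(-1,3)
k=C[(C[:,2]>.23)&(C[:,2]<.33)&(C[:,0]<.57)&(C[:,0]>.515)&(abs(C[:,1]+.02)<.012)]
print(np.histogram(k[:,2],bins=np.arange(.23,.331,.01)))
E
```

```text
t 14.65 z [0.48600878 0.01279988 0.24979765] F [-2.6300e-01 -1.6000e-02 -2.6380e+00  6.9000e-02  6.2000e-02 -5.0000e-03
 -3.9341e+01  5.1822e+01] sd [0.521 0.331 0.485 0.028 0.027 0.034 0.002 0.01 ]
fz [-3.13 -3.2  -3.52 -2.59 -2.07 -1.98 -2.67 -2.42 -2.17 -3.18 -2.25 -2.46]
(array([ 0,  0,  0,  0,  0,  0, 47,  4,  0,  0]), array([0.23, 0.24, 0.25, 0.26, 0.27, 0.28, 0.29, 0.3 , 0.31, 0.32, 0.33]))
```

Request:
play_rows([
  [[0,0,0.002],[0,0,0]],
  [[0,0,0.004],[0,0,0]],
  [[0,0,0.004],[0,0,0]],
  [[0,0,0.004],[0,0,0]],
  [[0,0,0.004],[0,0,0]],
  [[0,0,0.004],[0,0,0]],
  [[0,0,0.004],[0,0,0]],
  [[0,0,0.004],[0,0,0]],
  [[0,0,0.004],[0,0,0]],
  [[0,0,0.004],[0,0,0]],
  [[0,0,0.004],[0,0,0]],
  [[0,0,0.002],[0,0,0]],
  [[0,0,0.001],[0,0,0]],
  [[0,0,0],[0,0,0]],
  [[0,0,0],[0,0,0]],
  [[0,0,0],[0,0,0]],
])

```text
t: 16.3
position: [0.486, 0.0128, 0.2274]
orientation: [0.689, 0.725, -0.0, 0.0]
contact_force: [-1.0, -0.2, -0.8]
grip_width: 0.077
gripper_force: 59.3
```

```bash
python3 - <<'E'
from h import *
F=favg(24)
E
```

```text
t 17.5 z [0.48599963 0.01279753 0.22728349] F [-4.0400e-01 -5.7700e-01 -4.4700e-01 -8.2000e-02  6.1000e-02 -1.3000e-02
 -3.8162e+01  5.0731e+01] sd [0.478 0.624 0.469 0.035 0.028 0.021 0.006 0.03 ]
fz [-0.36 -0.56  0.08 -1.53 -0.65 -0.91  0.34 -0.16 -0.43 -0.26 -0.41  0.18
 -0.86 -0.01 -0.03 -0.89  0.06 -1.01 -0.86 -1.14 -0.83 -0.29  0.05 -0.27]
```

Request:
play_rows([
  [[0,0,0.0015],[0,0,0]],
  [[0,0,0.0025],[0,0,0]],
  [[0,0,0.0025],[0,0,0]],
  [[0,0,0.0015],[0,0,0]],
  [[0,0,0.001],[0,0,0]],
  [[0,0,0],[0,0,0]],
  [[0,0,0],[0,0,0]],
  [[0,0,0],[0,0,0]],
])

```text
t: 18.3
position: [0.486, 0.0128, 0.2228]
orientation: [0.689, 0.725, -0.0, 0.0]
contact_force: [-0.6, -0.4, 0.0]
grip_width: 0.076
gripper_force: 59.3
```

```bash
python3 - <<'E'
from h import *
F=favg(30)
p,d=camera("scene");cv2.imwrite("pics/s5.png",cv2.resize(p[150:280,240:370,::-1],None,fx=4.6,fy=4.6,interpolation=cv2.INTER_CUBIC));np.save("scene5d.npy",d)
C=cloud("scene",d).reshape(-1,3)
k=C[(C[:,2]>.22)&(C[:,2]<.33)&(C[:,0]<.57)&(C[:,0]>.52)&(abs(C[:,1]+.02)<.012)];print("arm z",np.histogram(k[:,2],bins=np.arange(.22,.331,.01))[0])
l=C[(C[:,2]>.05)&(C[:,2]<.26)&(abs(C[:,0]-.49)<.07)&(abs(C[:,1]+.02)<.08)];print("pail",np.percentile(l,[1,99],axis=0))
E
```

```text
t 19.8 z [0.48600644 0.01279762 0.22279268] F [-3.9200e-01 -6.5600e-01  1.5200e-01 -1.3900e-01  3.5000e-02 -1.0000e-02
 -3.7924e+01  5.0451e+01] sd [0.409 0.486 0.399 0.023 0.033 0.027 0.003 0.015]
fz [ 0.68  0.58  0.31  0.21  0.43  0.65 -0.64 -0.28  0.29 -0.37  0.37  0.05
 -0.22  0.34  0.15 -0.17  0.06 -0.72  0.58  0.85  0.07 -0.2   0.02  0.01
  0.33  0.02  0.02  0.94 -0.23  0.44]
arm z [ 0  0  0  0 27 23  0  0  0  0  0]
pail [[ 0.45030424 -0.08125798  0.06988913]
 [ 0.53933463  0.03902574  0.25333958]]
```

View pics/s5.png

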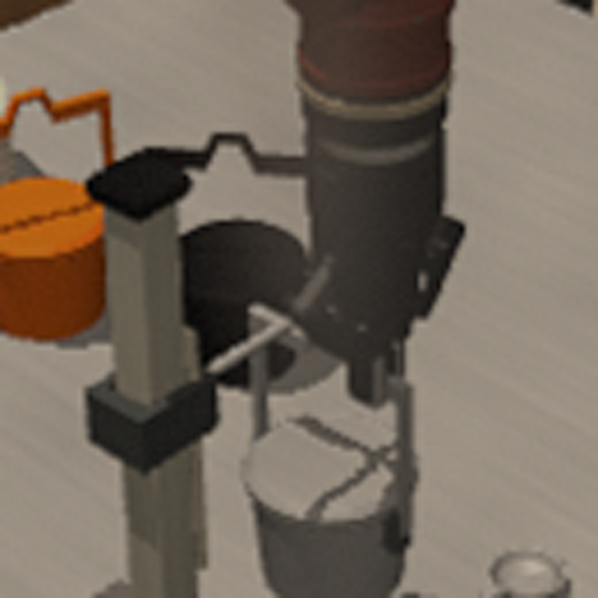

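The crop shows the arch on the hook, dipped about 38 mm, and the pail upright. Fz is about +0.15 N, so I'm about 1 mm too low. There is a small side load (Fy -0.65, Fx -0.4), which I'll ease off with slight shifts.

Request:
play_rows([
  [[-0.001,-0.0005,-0.001],[0,0,0]],
  [[-0.001,-0.0005,-0.001],[0,0,0]],
  [[0,0,0],[0,0,0]],
  [[0,0,0],[0,0,0]],
  [[0,0,0],[0,0,0]],
  [[0,0,0],[0,0,0]],
  [[0,0,0],[0,0,0]],
])

```text
t: 20.55
position: [0.4856, 0.0118, 0.2238]
orientation: [0.689, 0.725, 0.0, 0.0]
contact_force: [1.6, 1.6, 0.4]
grip_width: 0.075
gripper_force: 59.4
```

```bash
python3 - <<'E'
from h import *
F=favg(25)
E
```

```text
t 21.8 z [0.48557236 0.01177986 0.22378252] F [  1.66    1.508  -0.053   0.319  -0.289   0.06  -37.85   50.066] sd [0.392 0.425 0.451 0.032 0.031 0.024 0.002 0.015]
fz [-0.24 -0.31  0.19 -0.09  0.68 -0.38  1.47 -0.55  0.11 -0.04  0.45 -0.08
 -0.42 -0.27 -0.52 -0.33 -0.1   0.06  0.21 -0.12  0.31 -0.01 -0.   -0.76
 -0.55]
```

Request:
play_rows([
  [[0.0006,0.0004,0],[0,0,0]],
  [[0.0006,0.0003,0],[0,0,0]],
  [[0,0,0],[0,0,0]],
  [[0,0,0],[0,0,0]],
  [[0,0,0],[0,0,0]],
  [[0,0,0],[0,0,0]],
])

```text
t: 22.4
position: [0.4858, 0.0122, 0.2238]
orientation: [0.689, 0.725, -0.0, 0.0]
contact_force: [-0.7, -2.3, 0.2]
grip_width: 0.076
gripper_force: 59.4
```

```bash
python3 - <<'E'
from h import *
F=favg(20)
E
```

```text
t 23.4 z [0.48585807 0.0123865  0.22375988] F [-4.0300e-01 -2.1930e+00 -1.6400e-01 -4.2900e-01  9.1000e-02 -3.1000e-02
 -3.7957e+01  5.0452e+01] sd [0.516 0.471 0.549 0.033 0.034 0.026 0.012 0.036]
fz [ 0.48 -0.57 -0.4   0.23 -0.8   0.11  0.67  0.38 -0.65 -0.25  0.09  0.39
 -1.1  -0.74 -0.92  0.76  0.33 -0.6  -0.25 -0.44]
```

Request:
play_rows([
  [[-0.0004,0,0.0004],[0,0,0]],
  [[-0.0003,0,0.0004],[0,0,0]],
  [[0,0,0],[0,0,0]],
  [[0,0,0],[0,0,0]],
  [[0,0,0],[0,0,0]],
  [[0,0,0],[0,0,0]],
])

```text
t: 24.0
position: [0.4859, 0.0122, 0.2234]
orientation: [0.689, 0.725, 0.0, -0.0]
contact_force: [-0.3, 0.6, -0.0]
grip_width: 0.079
gripper_force: 59.4
```

```bash
python3 - <<'E'
from h import *
F=favg(14)
E
```

```text
t 24.7 z [0.48587361 0.01206495 0.22336775] F [-6.3100e-01  6.9600e-01 -2.7800e-01  1.3200e-01  1.2400e-01 -6.0000e-03
 -3.8003e+01  5.0792e+01] sd [0.502 0.422 0.313 0.055 0.037 0.031 0.005 0.03 ]
fz [-0.16 -0.51 -0.53  0.   -0.59 -0.19 -0.55 -0.89  0.15 -0.26 -0.01  0.3
 -0.39 -0.25]
```

Request:
play_rows([
  [[0,0,0.0006],[0,0,0]],
  [[0,0,0.0006],[0,0,0]],
  [[0,0,0],[0,0,0]],
  [[0,0,0],[0,0,0]],
  [[0,0,0],[0,0,0]],
  [[0,0,0],[0,0,0]],
])

```text
t: 25.3
position: [0.4859, 0.0121, 0.2228]
orientation: [0.689, 0.725, -0.0, 0.0]
contact_force: [-0.5, 1.4, -0.4]
grip_width: 0.076
gripper_force: 59.4
```

Request:
play_rows([
  [[0,0,0],[0,0,0]],
  [[0,0,0],[0,0,0]],
  [[0,0,0],[0,0,0]],
  [[0,0,0],[0,0,0]],
  [[0,0,0],[0,0,0]],
  [[0,0,0],[0,0,0]],
  [[0,0,0],[0,0,0]],
  [[0,0,0],[0,0,0]],
  [[0,0,0],[0,0,0]],
  [[0,0,0],[0,0,0]],
  [[0,0,0],[0,0,0]],
  [[0,0,0],[0,0,0]],
  [[0,0,0],[0,0,0]],
  [[0,0,0],[0,0,0]],
  [[0,0,0],[0,0,0]],
], jaw=0.5)

```text
t: 26.8
position: [0.4859, 0.012, 0.2228]
orientation: [0.689, 0.725, -0.0, 0.0]
contact_force: [0.1, 0.1, 0.0]
grip_width: 0.497
gripper_force: 0.0
```

```bash
python3 - <<'E'
from h import *
s=read_state();print(s['t'],s['contact_force'],s['grip_width'],s['gripper_force'])
p,d=camera("scene");np.save("scene6d.npy",d)
for f in("scene5d","scene6d"):
    C=cloud("scene",np.load(f+".npy")).reshape(-1,3)
    k=C[(C[:,2]>.22)&(C[:,2]<.33)&(C[:,0]<.57)&(C[:,0]>.52)&(abs(C[:,1]+.02)<.012)];print("arm z",k[:,2].mean(),len(k))
    b=C[(C[:,2]>.18)&(C[:,2]<.27)&(abs(C[:,0]-.49)<.015)&(C[:,1]<-.04)&(C[:,1]>-.1)];print("shoulder",b[b[:,2]>.215].mean(0),b.max(0),b.min(0))
cv2.imwrite("pics/s6.png",cv2.resize(p[150:280,240:370,::-1],None,fx=4.6,fy=4.6,interpolation=cv2.INTER_CUBIC))
rows([.4858,.012,.33],92.9,12)
E
```

```text
26.8 [0.06322527 0.12545526 0.04043562] 0.49692080241370273 0.0
arm z 0.2698880602069935 50
shoulder [ 0.49375722 -0.06223141  0.22963141] [ 0.50010064 -0.04012919  0.23908298] [ 0.48734471 -0.08435166  0.18042961]
arm z 0.2700047207081594 43
shoulder [ 0.49402666 -0.07165001  0.22958218] [ 0.49904184 -0.0474759   0.237222  ] [ 0.48877334 -0.08610464  0.18207042]
max mm 13.299999999999999 deg 0.003
[[[0.0, 0.0, -0.0042], [0.0, 0.0, 0.0]], [[0.0, 0.0, -0.0117], [0.0, 0.0, 0.0]], [[0.0, 0.0, -0.0176], [0.0, 0.0, -0.0001]], [[0.0, 0.0, -0.0221], [0.0, 0.0, 0.0]], [[0.0, -0.0001, -0.0251], [0.0, 0.0001, 0.0]], [[0.0, 0.0, -0.0266], [0.0, 0.0, -0.0001]], [[0.0, 0.0, -0.0265], [-0.0001, 0.0, 0.0]], [[0.0, 0.0, -0.0251], [0.0, 0.0, -0.0001]], [[0.0, -0.0001, -0.0221], [0.0, 0.0001, 0.0]], [[0.0, 0.0, -0.0176], [0.0, 0.0, 0.0]], [[0.0, 0.0, -0.0117], [0.0, 0.0, 0.0]], [[0.0, 0.0, -0.0042], [0.0, 0.0, 0.0]]]
```

View pics/s6.png

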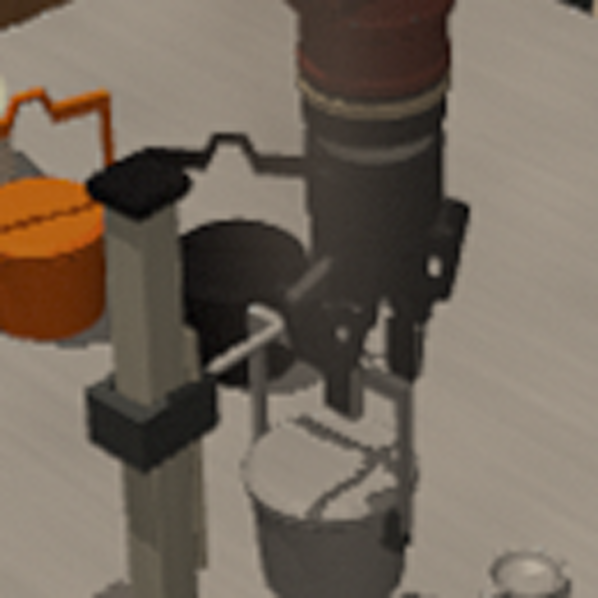

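The pail hangs on its own, the open fingers stand either side of the shoulder at crop (345,395) and (405,360), and the hook height is unchanged. I'll rise clear.

Request:
play_rows([
  [[0,0,-0.004],[0,0,0]],
  [[0,0,-0.012],[0,0,0]],
  [[0,0,-0.018],[0,0,0]],
  [[0,0,-0.022],[0,0,0]],
  [[0,0,-0.025],[0,0,0]],
  [[0,0,-0.027],[0,0,0]],
  [[0,0,-0.027],[0,0,0]],
  [[0,0,-0.025],[0,0,0]],
  [[0,0,-0.022],[0,0,0]],
  [[0,0,-0.018],[0,0,0]],
  [[0,0,-0.012],[0,0,0]],
  [[0,0,-0.004],[0,0,0]],
  [[0,0,0],[0,0,0]],
])

```text
t: 28.15
position: [0.4859, 0.012, 0.3307]
orientation: [0.689, 0.725, -0.0, -0.0]
contact_force: [0.4, 1.4, 0.2]
grip_width: 0.501
gripper_force: 0.0
```

```bash
python3 - <<'E'
from h import *
s=read_state();print(s['t'],s['position'],s['contact_force'])
for n in("scene","top"):
  d0=None
  for i in range(1):
    p,d=camera(n);C=cloud(n,d).reshape(-1,3)
    k=C[(C[:,2]>.22)&(C[:,2]<.33)&(C[:,0]<.57)&(C[:,0]>.52)&(abs(C[:,1]+.02)<.012)];print("arm z",k[:,2].mean(),len(k))
    b=C[(C[:,2]>.02)&(C[:,2]<.05)&(np.hypot(C[:,0]-.581,C[:,1]-.09)<.03)]
    print(n,"btn",len(b),b.mean(0),b.min(0),b.max(0));t=b[b[:,2]>.027];print("top",len(t),t.mean(0),(t.min(0)+t.max(0))/2)
    print([(np.round(x["point"],1),round(x["confidence"],2),at_z(n,*x["point"],.031).round(4)) for x in tip_of("hold_top",n)])
# dark cap blob in the initial top image
p=np.load("top0p.npy");g=cv2.cvtColor(p,cv2.COLOR_RGB2GRAY)[210:232,298:322].astype(int);print(g)
E
```

```text
28.15 [0.48592098 0.01203803 0.33074986] [0.42405822 1.38425392 0.24920235]
arm z 0.2703198409379996 54
scene btn 199 [0.58209702 0.09237146 0.03002335] [0.55433707 0.06207971 0.02053895] [0.60204045 0.11431966 0.04148876]
top 124 [0.58069457 0.0910566  0.03352385] [0.57835263 0.09170784 0.03425942]
[(array([318.8, 320.2]), 0.54, array([0.5785, 0.0951, 0.031 ]))]
arm z nan 0
top btn 1 [0.60131029 0.1067317  0.02028128] [0.60131029 0.1067317  0.02028128] [0.60131029 0.1067317  0.02028128]<stdin>:7: RuntimeWarning: Mean of empty slice.
  ret = ret.dtype.type(ret / rcount)
<stdin>:9: RuntimeWarning: Mean of empty slice.
  ret = um.true_divide(
Traceback (most recent call last):
ValueError: zero-size array to reduction operation minimum which has no identity
```

```bash
python3 - <<'E'
from h import *
e=rows([.579,.089,.33],92.9,10)
rows([.579,.089,.052],92.9,18,start=e)
E
```

```text
max mm 17.94017837146554 deg 0.009
[[[0.004, 0.0054, 0.0], [0.0, 0.0, 0.0]], [[0.011, 0.0148, 0.0], [-0.0002, 0.0, 0.0]], [[0.0162, 0.0217, 0.0001], [-0.0001, -0.0001, -0.0001]], [[0.0196, 0.0264, 0.0], [-0.0002, 0.0, 0.0]], [[0.0213, 0.0287, 0.0001], [-0.0003, 0.0, 0.0]], [[0.0214, 0.0288, 0.0], [-0.0002, -0.0001, -0.0001]], [[0.0196, 0.0264, 0.0001], [-0.0002, 0.0, 0.0]], [[0.0161, 0.0217, 0.0], [-0.0002, 0.0, 0.0]], [[0.011, 0.0148, 0.0001], [-0.0001, 0.0, -0.0001]], [[0.004, 0.0054, 0.0], [-0.0001, -0.0001, 0.0]]]
max mm 23.05 deg 0.0
[[[0.0, 0.0, 0.005], [0.0, 0.0, 0.0]], [[0.0, 0.0, 0.0141], [0.0, 0.0, 0.0]], [[0.0, 0.0, 0.0221], [0.0, 0.0, 0.0]], [[0.0, 0.0, 0.029], [0.0, 0.0, 0.0]], [[0.0, 0.0, 0.0347], [0.0, 0.0, 0.0]], [[0.0, 0.0, 0.0392], [0.0, 0.0, 0.0]], [[0.0, 0.0, 0.0428], [0.0, 0.0, 0.0]], [[0.0, 0.0, 0.045], [0.0, 0.0, 0.0]], [[0.0, 0.0, 0.0461], [0.0, 0.0, 0.0]], [[0.0, 0.0, 0.0461], [0.0, 0.0, 0.0]], [[0.0, 0.0, 0.045], [0.0, 0.0, 0.0]], [[0.0, 0.0, 0.0428], [0.0, 0.0, 0.0]], [[0.0, 0.0, 0.0392], [0.0, 0.0, 0.0]], [[0.0, 0.0, 0.0347], [0.0, 0.0, 0.0]], [[0.0, 0.0, 0.029], [0.0, 0.0, 0.0]], [[0.0, 0.0, 0.0221], [0.0, 0.0, 0.0]], [[0.0, 0.0, 0.0141], [0.0, 0.0, 0.0]], [[0.0, 0.0, 0.005], [0.0, 0.0, 0.0]]]
```

Request:
play_rows([
  [[0.004,0.0054,0],[0,0,0]],
  [[0.011,0.0148,0],[0,0,0]],
  [[0.0162,0.0217,0],[0,0,0]],
  [[0.0196,0.0264,0],[0,0,0]],
  [[0.0213,0.0287,0],[0,0,0]],
  [[0.0214,0.0288,0],[0,0,0]],
  [[0.0196,0.0264,0],[0,0,0]],
  [[0.0161,0.0217,0],[0,0,0]],
  [[0.011,0.0148,0],[0,0,0]],
  [[0.004,0.0054,0],[0,0,0]],
], jaw=0)

```text
t: 29.3
position: [0.5797, 0.0897, 0.3302]
orientation: [0.689, 0.725, -0.0, -0.0]
contact_force: [0.3, -0.2, -0.0]
grip_width: -0.002
gripper_force: 0.0
```

Request:
play_rows([
  [[0,0,0.005],[0,0,0]],
  [[0,0,0.0141],[0,0,0]],
  [[0,0,0.0221],[0,0,0]],
  [[0,0,0.029],[0,0,0]],
  [[0,0,0.0347],[0,0,0]],
  [[0,0,0.0392],[0,0,0]],
  [[0,0,0.0428],[0,0,0]],
  [[0,0,0.045],[0,0,0]],
  [[0,0,0.0461],[0,0,0]],
  [[0,0,0.0461],[0,0,0]],
  [[0,0,0.045],[0,0,0]],
  [[0,0,0.0428],[0,0,0]],
  [[0,0,0.0392],[0,0,0]],
  [[0,0,0.0347],[0,0,0]],
  [[0,0,0.029],[0,0,0]],
  [[0,0,0.0221],[0,0,0]],
  [[0,0,0],[0,0,0]],
  [[0,0,0],[0,0,0]],
])

```text
t: 31.1
position: [0.5792, 0.0889, 0.0626]
orientation: [0.689, 0.725, 0.0, 0.0]
contact_force: [0.4, 0.1, 0.9]
grip_width: -0.002
gripper_force: 0.0
```

```bash
python3 - <<'E'
from h import *
s=read_state();print(s['t'],s['position'],s['contact_force'])
p,d=camera("scene");C=cloud("scene",d).reshape(-1,3)
k=C[(C[:,2]>.22)&(C[:,2]<.33)&(C[:,0]<.57)&(C[:,0]>.52)&(abs(C[:,1]+.02)<.012)];print("arm z",k[:,2].mean(),len(k))
cv2.imwrite("pics/s7.png",cv2.resize(p[160:350,220:410,::-1],None,fx=3.1,fy=3.1,interpolation=cv2.INTER_CUBIC))
E
```

```text
31.1 [0.57923774 0.08888217 0.06260036] [0.37162364 0.06829313 0.94033954]
arm z 0.2700903546328823 3
```

View pics/s7.png

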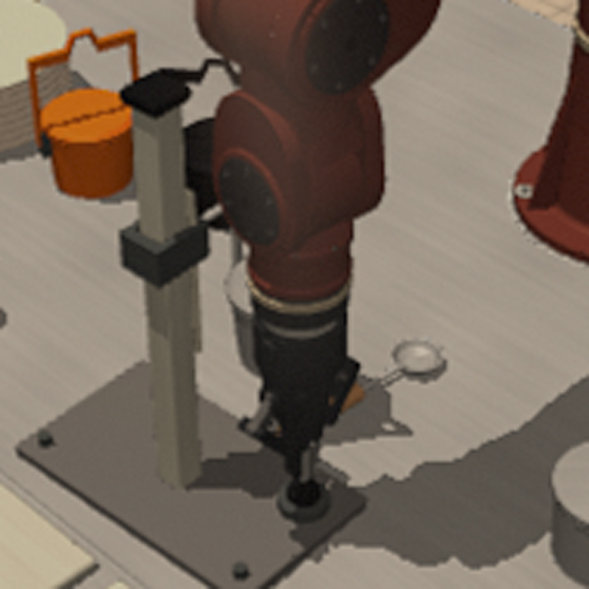

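The closed fingertips stand right above the button's black cap, crop (304,493), and the hook height is unchanged. I'll press slowly.

Request:
play_rows([
  [[0,0,0.004],[0,0,0]],
  [[0,0,0.006],[0,0,0]],
  [[0,0,0.006],[0,0,0]],
  [[0,0,0.006],[0,0,0]],
  [[0,0,0.006],[0,0,0]],
  [[0,0,0.004],[0,0,0]],
  [[0,0,0.004],[0,0,0]],
  [[0,0,0],[0,0,0]],
  [[0,0,0],[0,0,0]],
])

```text
t: 32.05
position: [0.5792, 0.0889, 0.0444]
orientation: [0.689, 0.725, -0.0, 0.0]
contact_force: [-0.8, -0.7, -0.3]
grip_width: 0.006
gripper_force: 0.0
```

Request:
play_rows([
  [[0,0,0.003],[0,0,0]],
  [[0,0,0.003],[0,0,0]],
  [[0,0,0],[0,0,0]],
  [[0,0,0],[0,0,0]],
])

```text
t: 32.45
position: [0.5794, 0.0889, 0.0416]
orientation: [0.689, 0.725, 0.0, 0.0]
contact_force: [-0.6, 0.1, 2.0]
grip_width: -0.0
gripper_force: 1.4
```

Request:
play_rows([
  [[0,0,0.003],[0,0,0]],
  [[0,0,0.003],[0,0,0]],
  [[0,0,0],[0,0,0]],
  [[0,0,0],[0,0,0]],
])

```text
t: 32.85
position: [0.5794, 0.0889, 0.0385]
orientation: [0.689, 0.725, 0.0, 0.0]
contact_force: [-0.5, -0.0, 4.8]
grip_width: -0.005
gripper_force: 2.3
```

Request:
play_rows([
  [[0,0,0.002],[0,0,0]],
  [[0,0,0.002],[0,0,0]],
  [[0,0,0.002],[0,0,0]],
  [[0,0,0],[0,0,0]],
  [[0,0,0],[0,0,0]],
])

```text
t: 33.35
position: [0.5796, 0.0889, 0.0378]
orientation: [0.689, 0.725, 0.0, 0.001]
contact_force: [-9.6, 1.1, 23.6]
grip_width: -0.001
gripper_force: 11.9
```

The button is bottomed: 23.6 N and no more travel. I'll release and rise.

Request:
play_rows([
  [[0,0,-0.006],[0,0,0]],
  [[0,0,-0.01],[0,0,0]],
  [[0,0,-0.02],[0,0,0]],
  [[0,0,-0.03],[0,0,0]],
  [[0,0,-0.04],[0,0,0]],
  [[0,0,-0.04],[0,0,0]],
  [[0,0,-0.04],[0,0,0]],
  [[0,0,-0.04],[0,0,0]],
  [[0,0,-0.04],[0,0,0]],
  [[0,0,-0.04],[0,0,0]],
  [[0,0,-0.04],[0,0,0]],
  [[0,0,-0.04],[0,0,0]],
  [[0,0,-0.04],[0,0,0]],
  [[0,0,-0.03],[0,0,0]],
  [[0,0,-0.02],[0,0,0]],
  [[0,0,-0.01],[0,0,0]],
  [[0,0,0],[0,0,0]],
  [[0,0,0],[0,0,0]],
])

```text
t: 35.15
position: [0.5789, 0.089, 0.2776]
orientation: [0.689, 0.725, -0.0, -0.0]
contact_force: [-0.3, 0.1, 0.4]
grip_width: 0.004
gripper_force: 0.0
```

```bash
python3 - <<'E'
from h import *
for i in range(8):
    p,d=camera("scene");C=cloud("scene",d).reshape(-1,3)
    k=C[(C[:,2]>.22)&(C[:,2]<.33)&(C[:,0]<.57)&(C[:,0]>.52)&(abs(C[:,1]+.02)<.012)]
    b=C[(np.hypot(C[:,0]-.579,C[:,1]-.089)<.012)&(C[:,2]<.06)]
    q=C[(C[:,2]>.18)&(C[:,2]<.27)&(abs(C[:,0]-.49)<.015)&(C[:,1]<-.04)&(C[:,1]>-.1)]
    print("arm z",k[:,2].mean().round(4),len(k),"btn",np.median(b[:,2]).round(4),"bail",q.max(0).round(3),q.min(0).round(3))
s=read_state();print(s['t'],s['contact_force'])
print(job_done())
E
```

```text
arm z 0.2704 32 btn 0.0356 bail [ 0.499 -0.062  0.239] [ 0.489 -0.086  0.182]
arm z 0.2704 32 btn 0.0359 bail [ 0.5   -0.064  0.238] [ 0.487 -0.086  0.181]
arm z 0.2706 30 btn 0.0358 bail [ 0.5   -0.063  0.24 ] [ 0.486 -0.085  0.181]
arm z 0.2706 30 btn 0.0357 bail [ 0.501 -0.062  0.238] [ 0.486 -0.086  0.18 ]
arm z 0.271 29 btn 0.0358 bail [ 0.499 -0.062  0.237] [ 0.488 -0.085  0.181]
arm z 0.2705 30 btn 0.0358 bail [ 0.502 -0.062  0.238] [ 0.482 -0.092  0.18 ]
arm z 0.2708 29 btn 0.0366 bail [ 0.499 -0.062  0.237] [ 0.486 -0.085  0.18 ]
arm z 0.2698 29 btn 0.0348 bail [ 0.499 -0.063  0.237] [ 0.486 -0.087  0.182]
35.55 [0.55597509 0.0080345  0.31128216]
the job is handed in; nothing more can be done
None
```

The steel pail hangs let go and at rest on the scale's hook, the hold button was pressed to its stop and is up again, and the job was handed in at 35.6 s with no verdict returned.

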